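Hang a spreader next to the scraper on a shared hook arm

TASK

Take the notched spreader with the wooden grip out of its slotted block and hang it by its hole on the flat hook arm of the small stand, in front of the plain scraper that already hangs there. Slide it back along the arm so that it pushes the scraper against the rubber buffer hidden behind it, press the pair home with about 6 N (never 12) for a second, then let go, leaving both hanging straight and close together on the arm. Do not lift or knock the scraper off and leave the other things on the bench alone.

Things in the scene. Friction and masses are not known exactly. Their poses are not given: they have to be found in the camera images.
- spreader_grip (a point): Notched spreader: upright aluminium sheet 5 mm thick, 70 mm wide, 154 mm high, teeth below, wooden grip on top, 0.1 to 0.2 kg; front and back alike. The point is the centre of the grip: 14 mm thick (x), 50 mm wide (y), 30 mm high (z), 139 mm above the teeth. Axes: x = through the sheet's thickness, y = along its width, z = up.
- spreader_eye (a point): Middle of the top edge of the spreader's square hanging hole (22 x 22 mm, reaching down from here); 37 mm straight below the grip's centre, 22 mm below the grip's underside, 102 mm above the teeth. This edge rests on the arm when the spreader hangs. Axes as spreader_grip.
- rack: Pale wooden block fixed to the bench, 106 x 50 mm, 45 mm high, with one upright slot 36 mm deep and 7.5 mm wide in which the spreader starts, teeth 10 mm above the bench. Origin: centre of its underside; x = across the slot, y = along it, z = up. A fixed black cabinet 290 mm high stands between rack and stand (y -0.25 to 0.04 m, from 0.53 m ahead of the robot's base on): pass in front of it.
- scraper_eye (a point): Plain scraper that already hangs on the arm: aluminium sheet 5 mm thick, 60 mm wide, no grip or teeth, about 0.09 kg. The point is the middle of the top edge of its square hole (22 x 22 mm), resting on the arm; the sheet reaches 9 mm above and 67 mm below it. x = through its thickness, z = up. It slides along the arm with little friction.
- hook_tip (a point): Free end of the stand's hook arm, on its centre line, level with its flat top (165 mm above the bench). x = along the arm from tip to post, y = across, z = up. The arm is a level bar 14 mm wide, 8 mm high, 118 mm long; on its first 6 mm (x = 0 to 6 mm) an upturned lip stands 6 mm above the flat top. The scraper starts 38 to 46 mm from the tip.
- stand: Steel stand, fixed; origin under its post, axes as hook_tip. Behind the scraper a collar on the arm carries a black sprung rubber buffer, 34 x 34 mm, its face 60 to 98 mm from the tip: where exactly is not told but must be felt. It yields 0.25 mm per N, at most 6 mm (then solid), and springs back. Nothing on arm or post rises over 10 mm above the arm's flat top.
- wash_bottle_mid (a point): Bystander: small square glass bottle with a screw cap, 43 x 44 x 60 mm, middle of it. To be left alone.
- tape_mid (a point): Bystander: roll of masking tape lying flat, 104 mm across, 25 mm high, middle of it. To be left alone.
- film_can_mid (a point): Bystander: small dark round can with a lid, 33 mm across, 51 mm high, middle of it. To be left alone.
There are look-alikes about, which are no part of the job. Of the things that look like the part that bears scraper_eye, the middle-sized one is meant.

How it is judged (in metres and radians):
On the way, in this order (a step that is already met when the one before it is completed fails the run):
1. the spreader is drawn up clear of its block (height (world z) of spreader_eye above 0.165 m), for 0.1 s.
2. with its hole over the arm, the spreader presses the scraper against the buffer with 3 to 10 N for 0.6 s (x of spreader_eye in the frame of hook_tip between 0.008 and 0.11 m and y of spreader_eye in the frame of hook_tip between -0.009 and 0.009 m and z of spreader_eye in the frame of hook_tip between -0.004 and 0.012 m and contact force between spreader and scraper between 3 and 10 N), for 0.6 s.
At the end, for the whole second after the job is handed in: Both sheets hang still and released on the hook arm, behind the lip: the top edge of each hole within 4 mm below and 5 mm above the arm's top and within 9 mm of its centre line, tilted less than 0.15 rad, the two hole points less than 14 mm apart (x of spreader_eye in the frame of hook_tip between 0.008 and 0.11 m and y of spreader_eye in the frame of hook_tip between -0.009 and 0.009 m and z of spreader_eye in the frame of hook_tip between -0.004 and 0.005 m and angle between each of spreader_eye, scraper_eye's own z axis and vertical below 0.15 rad and x of scraper_eye in the frame of hook_tip between 0.008 and 0.11 m and y of scraper_eye in the frame of hook_tip between -0.009 and 0.009 m and z of scraper_eye in the frame of hook_tip between -0.004 and 0.005 m and horizontal distance between spreader_eye and scraper_eye below 0.014 m and linear speed of each of spreader, scraper below 0.02 m/s); the robot touches nothing.
It fails at once if spreader and scraper pressed together with more than 12 N (contact force between spreader and scraper above 12 N).
It fails at once if the spreader is forced against the stand with more than 30 N (contact force between spreader and stand above 30 N).
It fails at once if the scraper is lifted, tipped or knocked off its arm (z of scraper_eye in the frame of hook_tip above 0.007 m or z of scraper_eye in the frame of hook_tip below -0.006 m or angle between scraper_eye's own z axis and vertical above 0.35 rad).
It fails at once if a bystander is moved by more than 20 mm (distance of any of wash_bottle_mid, tape_mid, film_can_mid from where it was at the start of the episode above 0.02 m).
It also fails if it takes over 64 s, if anything falls off the work surface, if the arm or the gripper's body presses on something with over 40 N, if the wrist force passes 120 N, or if a joint passes its speed limit or range.

ROBOT

A 7-joint arm with a two-finger parallel gripper is mounted at the origin on a cart in front of the work surface, level with it; the furniture and walls round the work are solid. World frame = base frame: x ahead of the robot, y to its left, z up, the work surface at z = 0. Lengths are in mm, angles in rad, forces in N, time in s.
With the tool pointing down it reaches from about 375 to 925 mm from the base axis. Payload 3.1 kg.
Tool frame: the origin (TCP) lies midway between the tips of the shut fingers; the grasp point (between the pads) lies 19 mm behind it; z points along the fingers, y is the line along which they close (so a half turn about z gives the same grasp; the last joint's range is limited). The gripper opens to 85 mm and grips with 20 to 120 N. Pads are 22 mm wide; open, the fingers measure 114 mm over their backs; the gripper's body (76 mm by 85 mm) begins 54 mm behind the grasp point. The pads swing forward as they close: fully open they stand 13 mm farther back than shut.
Start: joints at [1.036, 0.383, 0.044, 1.598, -0.018, 1.161, -0.05], TCP at [274.996, -588.965, 231.269] pointing down, gripper open.
Joint ranges: [-2.61, 2.61], [-0.41, 2.15], [-1.48, 1.57], [0, 2.5], [-1.57, 4.71], [0.05, 1.97], [-2.85, 2.85]. Speed limits (rad/s): [2.79, 2.79, 3.14, 3.14, 3.14, 3.14, 3.14].

INTERFACE

Orientations are given as [roll, pitch, yaw] about the fixed x, y, z axes, in that order (R = Rz(yaw) Ry(pitch) Rx(roll)).
In Python, from bench import sensors, vision, r gives the robot as it stands. The module is installed in compiled form; this text tells all that it offers.
- The arm moves only by the tool drive_tool, never from a script. Its argument "motion" is a list of rows, each a list of 3 entries, a list of its own where there are three numbers: the gripper's target within -1 to 1 (shut at 1, half-way at 0, fully open at -1), then the shift along the tool's x, y, z in mm, then the turn about the tool's z in rad. A call has exactly 5 rows; each row shifts and turns the commanded pose from where the row before left it, along the tool's axes as they then stand; what a row does not reach is not made up. A row lasts 1/12 s, in which the tool goes at most 41.7 mm and 7.16 degrees, less where a joint would pass 70% of its speed; a pose out of reach is approached as far as the arm can. A call with a gripper value outside its range is refused whole. The fingers move at their own pace and stop on an object; "force" is the grip in N (left out, the last holds). Time passes only in rows, so rows that do not move let the fingers close, or fill a call up. It gives the time, the measured TCP pose, the force, the opening and the grip force at its end, in the units of the state.
- sensors.get_state(): the state, without advancing time (a new reading comes with each control period).
- vision.capture(name): name is "scene" or "top" or "wrist"; returns a dict with "color" (400x640x3 uint8, red, green, blue), "fx", "fy", "cx", "cy" (pixels), "dist_coeffs" ([k1, k2, p1, p2, k3] as OpenCV has them; the pictures are not rectified), "view" (4x4, takes a point from world to camera coordinates). Camera axes: x right, y up, looking along -z (the intrinsics and any distortion apply to the point x, -y, -z); pixel columns grow to the right and rows downward; lengths in mm; the calibration is good to about 2 mm. A picture is of the moment at which its call begins. There is no depth.
- r.job_done(): hands the job in; it is judged then, once.
The state is a dict: "time": time; "joint_positions": joint angles; "joint_vel": joint speeds; "effort": joint torques, N m; "position": TCP position; "tcp_rot": TCP orientation; "ft_force": force on the tool from outside, world axes, zero at the start; "torque": the same for the moment, N m; "width": finger opening in mm; "grasp_force": force on a finger pad.
Only numpy, scipy, OpenCV 4.12 (cv2) and the standard library are available. Lean on these libraries where they do the work, as an engineer would, in place of code of your own. Each camera call takes 0.05 s, during which the arm holds its last target. There are 200 camera calls.

## Working session

There is one attempt and no reset: what is moved stays moved. The work goes in short steps, Python scripts to look and compute and a tool call to move; the robot and the scene stay as the last step left them, time stands still between calls to the robot, and variables do not carry over. Pictures are saved under pics/ and viewed, at most 13 in all, crops included, and the job is handed in when it is done.

Besides the shell and the picture viewer there is one more tool, called in YAML: its name, and indented under it one key for each argument. drive_tool: Moves the arm, as the interface text tells. Its arguments: {"type":"object","properties":{"motion":{"type":"array","items":{"type":"array"}},"force":{"type":"number"}},"required":["motion"]}

```bash
mkdir -p pics; cat > h.py <<'E'
import numpy as np, cv2
from bench import sensors, vision, r
def cap(n,f=None):
    c=vision.capture(n)
    if f: cv2.imwrite('pics/'+f,c['color'][:,:,::-1])
    return c
def ray(c,u,v):
    K=np.array([[c['fx'],0,c['cx']],[0,c['fy'],c['cy']],[0,0,1.]])
    p=cv2.undistortPoints(np.array([[[u,v]]],float),K,np.array(c['dist_coeffs'],float))[0,0]
    V=np.array(c['view']);R=V[:3,:3];o=-R.T@V[:3,3]
    return o,R.T@np.array([p[0],-p[1],-1.])
def onz(c,u,v,z):
    o,d=ray(c,u,v);return o+d*(z-o[2])/d[2]
def proj(c,P):
    V=np.array(c['view']);P=np.atleast_2d(P).astype(float);q=P@V[:3,:3].T+V[:3,3]
    q=q*[1,-1,-1]
    K=np.array([[c['fx'],0,c['cx']],[0,c['fy'],c['cy']],[0,0,1.]])
    return cv2.projectPoints(q,np.zeros(3),np.zeros(3),K,np.array(c['dist_coeffs'],float))[0][:,0]
def two(a,ua,b,ub):
    o1,d1=ray(a,*ua);o2,d2=ray(b,*ub)
    s=np.linalg.lstsq(np.c_[d1,-d2],o2-o1,rcond=None)[0]
    p,q=o1+s[0]*d1,o2+s[1]*d2
    return (p+q)/2,np.linalg.norm(p-q)
E
python3 - <<'E'
from h import *
import pickle
d={n:cap(n,n+'0.png') for n in('scene','top')}
pickle.dump(d,open('c0.pkl','wb'))
for n in d:
    V=d[n]['view'];R=V[:3,:3];print(n,-R.T@V[:3,3],R,d[n]['fx'])
im=np.vstack([d['scene']['color'],d['top']['color']])[:,:,::-1]
print(sensors.get_state())
E
```

```text
scene [ -71.52632609  955.86782896 1263.09870784] [[-8.54488144e-01 -5.19470584e-01  5.68801234e-04]
 [ 3.96938829e-01 -6.52225957e-01  6.45787013e-01]
 [-3.35096370e-01  5.52043126e-01  7.63517393e-01]] 514.5922748689292
top [ 362.06260111  104.47334815 1487.02227672] [[-0.01948651 -0.99960233 -0.0203826 ]
 [ 0.99809349 -0.02064313  0.05816565]
 [-0.05856328 -0.0192103   0.99809885]] 451.7914168104798
{'time': 0.1, 'joint_positions': array([ 1.0362036 ,  0.38380541,  0.04384422,  1.59943945, -0.01787437,
        1.16121127, -0.04989831]), 'joint_vel': array([-1.63889568e-03, -8.27027829e-05, -2.21230208e-04, -2.29815733e-03,
       -5.38705838e-04, -4.37504922e-04,  1.10396056e-03]), 'effort': array([ 2.57593041e-03, -4.34731150e+01,  1.02935147e+00, -2.50454915e+01,
        1.08704579e-02,  5.45391624e-03,  3.28757757e-06]), 'position': array([ 274.59070075, -588.18935604,  229.96878092]), 'tcp_rot': array([-3.13912659e+00,  1.58083383e-04,  4.36877306e-01]), 'ft_force': array([0.12956111, 0.05933989, 0.79075921]), 'torque': array([-0.04344137,  0.06862671,  0.00885463]), 'grasp_force': 0.0, 'width': 85.4903210746349}
```

View pics/scene0.png

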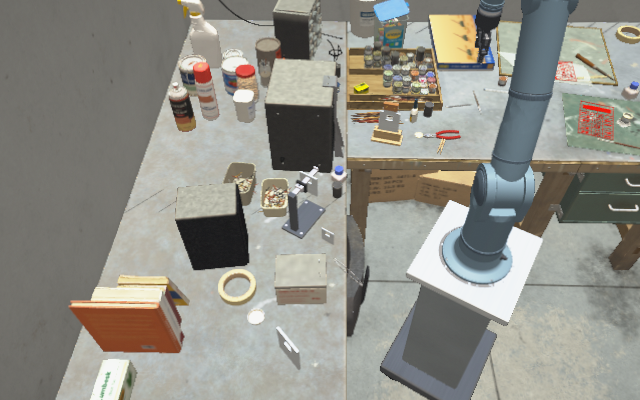

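View pics/top0.png

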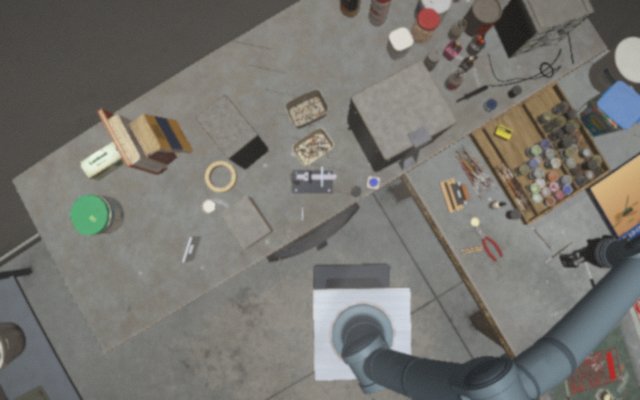

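```bash
python3 - <<'E'
from h import *
import pickle
d=pickle.load(open('c0.pkl','rb'))
def crop(n,u,v,w=50,h=37): 
    return cv2.resize(d[n]['color'][v-h:v+h,u-w:u+w,::-1],(400,296),interpolation=cv2.INTER_CUBIC)
cv2.imwrite('pics/comp.png',np.vstack([np.hstack([crop('scene',305,200),crop('scene',392,125)]),np.hstack([crop('top',320,185),crop('top',457,195)])]))
for t,u,v,z in [('top',300,178,165),('top',335,178,165),('top',458,195,45),('top',374,183,30),('top',219,177,25),('top',512,212,50),('top',188,249,40)]:
    print(t,u,v,onz(d[t],u,v,z).round())
E
```

```text
top 300 178 [500. 184. 165.]
top 335 178 [498.  81. 165.]
top 458 195 [ 447. -315.   45.]
top 374 183 [493. -47.  30.]
top 219 177 [524. 459.  25.]
top 512 212 [ 389. -489.   50.]
top 188 249 [291. 559.  40.]
```

View pics/comp.png

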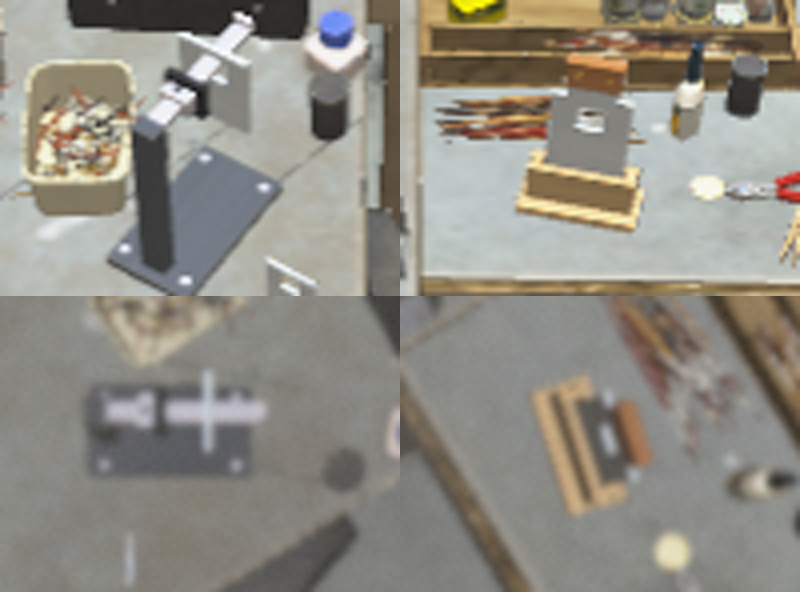

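```bash
python3 - <<'E'
from h import *
import pickle
d=pickle.load(open('c0.pkl','rb'))
c={}
for n,(u0,u1,v0,v1) in {'scene':(425-30-35,425-0,100,150),'top':(445,475,170,225)}.items():
    im=d[n]['color'];h=cv2.cvtColor(im,cv2.COLOR_RGB2HSV).astype(int)
    m=((h[...,0]<16)&(h[...,1]>110)&(h[...,2]>90)).astype(np.uint8)
    k=np.zeros_like(m);k[v0:v1,u0:u1]=m[v0:v1,u0:u1]
    N,L,S,C=cv2.connectedComponentsWithStats(k)
    i=1+S[1:,4].argmax();print(n,S[i],C[i]);c[n]=C[i]
    pts=np.argwhere(L==i)[:,::-1].astype(np.float32);print(cv2.minAreaRect(pts))
print('grip',two(d['scene'],c['scene'],d['top'],c['top']),onz(d['scene'],*c['scene'],155),onz(d['top'],*c['top'],158))
# hook features from crops (scale 4; scene crop centre 305,200; top 320,185)
S=lambda x,y:(255+x/4-.4,163+y/4-.4)
T=lambda x,y:(270+x/4-.4,148+(y-296)/4-.4)
R=lambda x,y:(407+(x-400)/4-.4,158+(y-296)/4-.4)
print('tip',two(d['scene'],S(247,17),d['top'],T(265,410)))
for p in [(265,410),(168,410),(208,372),(208,450),(158,390),(158,432),(105,410)]: print(p,onz(d['top'],*T(*p),165).round(1))
print('can',onz(d['top'],*T(343,468),51).round())
print('rack corners',[onz(d['top'],*R(*p),45).round(1) for p in [(537,391),(585,377),(576,515),(626,495)]])
print('cab',[onz(d['top'],*p,290).round() for p in [(350,98),(418,65),(453,122),(385,158)]])
E
```

```text
scene [383 102  16   9 110] [390.29090909 105.77272727]
((390.5, 106.0), (8.0, 15.0), 90.0)
top [461 185   8  14  53] [464.47169811 191.90566038]
((464.45892333984375, 191.8904266357422), (13.927896499633789, 3.745316743850708), 69.44395446777344)
grip (array([ 448.9727604 , -305.19240908,  149.41221758]), np.float64(2.2917632428912786)) [ 445.37738787 -299.4566247   155.        ] [ 449.43099503 -302.0413567   158.        ]
tip (array([501.0710279 ,  77.51337219, 168.95188509]), np.float64(4.029867903536732))
(265, 410) [503.3  78.4 165. ]
(168, 410) [504.8 149.7 165. ]
(208, 372) [532.3 119.7 165. ]
(208, 450) [474.7 120.8 165. ]
(158, 390) [519.8 156.8 165. ]
(158, 432) [488.7 157.3 165. ]
(105, 410) [505.8 196.1 165. ]
can [468.  15.  51.]
rack corners [array([ 492.4, -261. ,   45. ]), array([ 502.9, -300.5,   45. ]), array([ 392.2, -289.1,   45. ]), array([ 407.3, -330.2,   45. ])]
cab [array([701.,  38., 290.]), array([ 790., -150.,  290.]), array([ 630., -239.,  290.]), array([536., -51., 290.])]
```

drive_tool:
  motion:
    - [-1, [28, -18.5, -6], 0]
    - [-1, [28, -18.5, -6], 0]
    - [-1, [28, -18.5, -6], 0]
    - [-1, [28, -18.5, -6], 0]
    - [-1, [28, -18.5, -6], 0]

```text
time: 0.52
position: [363.0, -444.2, 260.9]
tcp_rot: [-3.14, 0.0, 0.437]
ft_force: [0.9, 0.5, -0.6]
width: 85.7
grasp_force: 0.0
```

drive_tool:
  motion:
    - [-1, [28, -18.5, 0], 0]
    - [-1, [28, -18.5, 0], 0]
    - [-1, [28, -18.5, 0], 0]
    - [-1, [28, -18.5, 0], 0]
    - [-1, [28, -18.5, 0], 0]

```text
time: 0.93
position: [450.6, -301.2, 260.8]
tcp_rot: [-3.141, 0.001, 0.437]
ft_force: [0.5, 0.0, -0.1]
width: 85.7
grasp_force: 0.0
```

drive_tool:
  motion:
    - [-1, [0, 0, 0], 0.08]
    - [-1, [0, 0, 0], 0.067]
    - [-1, [0, 0, 0], 0]
    - [-1, [0, 0, 0], 0]
    - [-1, [0, 0, 0], 0]

```text
time: 1.35
position: [449.8, -303.3, 260.9]
tcp_rot: [-3.141, 0.001, 0.29]
ft_force: [-0.3, -0.1, 0.1]
width: 85.2
grasp_force: 0.0
```

```bash
python3 - <<'E'
from h import *
import pickle
c=cap('wrist','w1.png');s=sensors.get_state();pickle.dump((c,s),open('w1.pkl','wb'))
V=c['view'];R=V[:3,:3];print(-R.T@V[:3,3],R.round(3),c['fx'],s['position'],s['tcp_rot'])
print(proj(c,[[449,-302,164],[448.7,-295,45]]))
E
```

```text
[ 515.79608272 -284.12183537  402.81959751] [[ 0.286 -0.958 -0.001]
 [ 0.922  0.276 -0.272]
 [ 0.261  0.077  0.962]] 298.3337639547891 [ 449.88142098 -303.42550339  261.04248248] [-3.14127475e+00  3.71635133e-04  2.89593387e-01]
[[314.82696248 205.48378768]
 [309.99704291 176.92319652]]
```

View pics/w1.png

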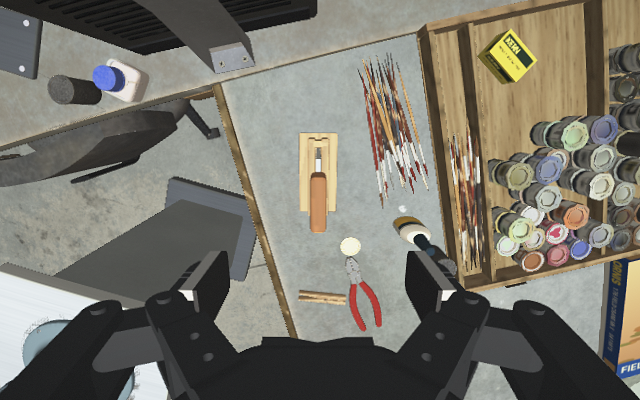

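```bash
python3 - <<'E'
from h import *
import pickle
c,s=pickle.load(open('w1.pkl','rb'))
h=cv2.cvtColor(c['color'],cv2.COLOR_RGB2HSV).astype(int)
m=((h[...,0]<14)&(h[...,1]>110)&(h[...,2]>60)).astype(np.uint8)
k=np.zeros_like(m);k[160:245,295:345]=m[160:245,295:345]
N,L,S,C=cv2.connectedComponentsWithStats(k);i=1+S[1:,4].argmax();print(S[i],C[i])
cn=(L==i)
for v in range(170,236,4):
    q=np.where(cn[v])[0]
    if len(q): print(v,q.min(),q.max(),[int(x) for x in h[v,q.min():q.max()+1,2][::3]])
for v in (176,224):
    q=np.where(cn[v])[0]; print(onz(c,q.min(),v,164),onz(c,q.max()+1,v,164))
print(onz(c,318,171.5,164),onz(c,318,232,164))
cv2.imwrite('pics/w1c.png',cv2.resize(c['color'][120:250,260:380,::-1],None,fx=4.5,fy=4.5,interpolation=cv2.INTER_CUBIC))
E
```

```text
[311 173  15  20 128] [317.6640625 179.875    ]
174 312 324 [93, 101, 102, 105, 96]
178 311 325 [121, 202, 207, 205, 191]
182 315 320 [197, 203]
186 314 320 [194, 202, 203]
190 314 321 [195, 202, 203]
[ 471.97594769 -291.9488549   164.        ] [ 475.22728169 -302.82757287  164.        ]Traceback (most recent call last):
  File "<stdin>", line 13, in <module>
    return umr_minimum(a, axis, None, out, keepdims, initial, where)
ValueError: zero-size array to reduction operation minimum which has no identity
```

```bash
python3 - <<'E'
from h import *
import pickle
c,s=pickle.load(open('w1.pkl','rb'))
h=cv2.cvtColor(c['color'],cv2.COLOR_RGB2HSV).astype(int)
print(h[210,304:334].tolist())
print(h[150,296:340:3].tolist())
m=((h[...,0]<17)&(h[...,1]>100)&(h[...,2]>150)).astype(np.uint8)
k=np.zeros_like(m);k[160:245,295:345]=m[160:245,295:345]
N,L,S,C=cv2.connectedComponentsWithStats(k);i=1+S[1:,4].argmax();print(S[i],C[i])
p=cv2.minAreaRect(np.argwhere(L==i)[:,::-1].astype(np.float32));print(p)
B=cv2.boxPoints(p);print([onz(c,*b,164).round(1) for b in B])
e=[]
for v in range(166,240,4):
    q=np.where(L[v]==i)[0]
    if len(q)>8: e.append((v,q.min(),q.max()))
print(e)
A=np.array([onz(c,(a+b+1)/2,v,164) for v,a,b in e]); f=np.polyfit(A[:,0],A[:,1],1);print('axis angle',np.arctan(f[0]),f)
E
```

```text
[[22, 79, 238], [22, 80, 235], [22, 79, 237], [20, 89, 227], [19, 92, 221], [18, 89, 210], [15, 112, 161], [13, 136, 178], [13, 132, 199], [14, 129, 202], [14, 126, 203], [13, 124, 201], [14, 124, 199], [14, 124, 199], [13, 124, 200], [14, 124, 202], [14, 126, 203], [13, 123, 204], [14, 124, 201], [14, 126, 200], [14, 131, 204], [14, 136, 171], [18, 97, 203], [19, 90, 217], [19, 88, 206], [22, 78, 236], [22, 77, 236], [22, 75, 238], [22, 72, 240], [22, 73, 241]]
[[73, 10, 181], [18, 70, 194], [22, 70, 236], [21, 79, 226], [18, 96, 204], [20, 82, 218], [19, 92, 210], [30, 11, 113], [19, 65, 162], [19, 83, 215], [20, 78, 222], [18, 87, 200], [23, 70, 237], [22, 75, 234], [75, 12, 172]]
[310 177  17  56 861] [317.80371661 203.62020906]
((318.0, 204.5), (55.0, 16.0), 90.0)
[array([ 471. , -291.4,  164. ]), array([ 474.7, -303.8,  164. ]), array([ 429.1, -317.9,  164. ]), array([ 425.2, -304.8,  164. ])]
[(178, np.int64(312), np.int64(324)), (182, np.int64(310), np.int64(326)), (186, np.int64(310), np.int64(326)), (190, np.int64(310), np.int64(326)), (194, np.int64(310), np.int64(326)), (198, np.int64(310), np.int64(325)), (202, np.int64(310), np.int64(325)), (206, np.int64(310), np.int64(325)), (210, np.int64(310), np.int64(325)), (214, np.int64(310), np.int64(325)), (218, np.int64(311), np.int64(325)), (222, np.int64(311), np.int64(325)), (226, np.int64(311), np.int64(325)), (230, np.int64(311), np.int64(324))]
axis angle 0.2867810894378149 [ 2.94910583e-01 -4.37413857e+02]
```

drive_tool:
  motion:
    - [-1, [0, 1.2, 30], 0]
    - [-1, [0, 0, 35], 0]
    - [-1, [0, 0, 35], 0]
    - [-1, [0, 0, 23], 0]
    - [-1, [0, 0, 0], 0]

```text
time: 1.82
position: [445.9, -301.9, 132.4]
tcp_rot: [-3.132, 0.008, 0.289]
ft_force: [-1.1, 1.4, -1.0]
width: 85.5
grasp_force: 0.0
```

drive_tool:
  motion:
    - [1, [0, 0, 0], 0]
    - [1, [0, 0, 0], 0]
    - [1, [0, 0, 0], 0]
    - [1, [0, 0, 0], 0]
    - [1, [0, 0, 0], 0]
  force: 60

```text
time: 2.23
position: [452.0, -304.8, 140.2]
tcp_rot: [3.139, -0.002, 0.29]
ft_force: [0.7, 0.1, 0.3]
width: 25.5
grasp_force: 0.0
```

drive_tool:
  motion:
    - [1, [0, 0, 0], 0]
    - [1, [0, 0, 0], 0]
    - [1, [0, 0, 0], 0]
    - [1, [0, 0, 0], 0]
    - [1, [0, 0, 0], 0]

```text
time: 2.65
position: [451.9, -304.5, 139.8]
tcp_rot: [3.14, -0.002, 0.29]
ft_force: [-1.0, 0.4, 6.5]
width: 12.7
grasp_force: 60.1
```

drive_tool:
  motion:
    - [1, [0, 0, -4], 0]
    - [1, [0, 0, -8], 0]
    - [1, [0, 0, -12], 0]
    - [1, [0, 0, -12], 0]
    - [1, [0, 0, -12], 0]

```text
time: 3.07
position: [450.5, -303.9, 187.5]
tcp_rot: [-3.141, 0.0, 0.29]
ft_force: [0.5, 0.1, -1.4]
width: 12.3
grasp_force: 59.0
```

drive_tool:
  motion:
    - [1, [0, 0, -15], 0]
    - [1, [0, 0, -15], 0]
    - [1, [0, 0, -15], 0]
    - [1, [0, 0, -10], 0]
    - [1, [0, 0, 0], 0]

```text
time: 3.48
position: [452.5, -305.0, 245.0]
tcp_rot: [3.137, -0.004, 0.29]
ft_force: [0.4, -0.3, -1.8]
width: 12.7
grasp_force: 59.1
```

drive_tool:
  motion:
    - [1, [0, 0, 0], 0.06]
    - [1, [0, 0, 0], 0.08]
    - [1, [0, 0, 0], 0.08]
    - [1, [0, 0, 0], 0.07]
    - [1, [-5, -10, 0], 0]

```text
time: 3.9
position: [445.5, -295.5, 240.7]
tcp_rot: [3.141, 0.0, -0.004]
ft_force: [-0.3, -0.4, -0.5]
width: 12.7
grasp_force: 59.0
```

drive_tool:
  motion:
    - [1, [-7, -20, 0], 0]
    - [1, [0, -30, 0], 0]
    - [1, [0, -35, 0], 0]
    - [1, [0, -35, 0], 0]
    - [1, [0, -35, 0], 0]

```text
time: 4.32
position: [437.5, -136.9, 240.8]
tcp_rot: [-3.141, 0.001, 0.001]
ft_force: [0.4, 0.9, -1.3]
width: 13.2
grasp_force: 59.0
```

drive_tool:
  motion:
    - [1, [0, -35, 0], 0]
    - [1, [0, -35, 0], 0]
    - [1, [0, -30, 0], 0]
    - [1, [0, -15, 0], 0]
    - [1, [0, 0, 0], 0]

```text
time: 4.73
position: [437.6, -18.6, 241.1]
tcp_rot: [-3.14, 0.001, 0.011]
ft_force: [0.1, -0.3, -1.3]
width: 12.9
grasp_force: 59.1
```

```bash
python3 - <<'E'
from h import *
import pickle
s=sensors.get_state();print(s['position'],s['tcp_rot'])
d={n:cap(n) for n in('wrist','top','scene')};d['s']=s;pickle.dump(d,open('c2.pkl','wb'))
big=cv2.resize(d['scene']['color'][140:240,240:373,::-1],(532,400),interpolation=cv2.INTER_CUBIC)
w=d['wrist']['color'][0:320,:,::-1].copy()
cv2.imwrite('pics/w2.png',w)
print(proj(d['wrist'],[[503,78,165],[505,119,165]]))
E
```

```text
[437.62527081 -18.58987724 241.05201622] [-3.14045451e+00  8.40863177e-04  1.05432289e-02]
[[182.54767198 123.86250643]
 [126.77666568 121.22276222]]
```

View pics/w2.png

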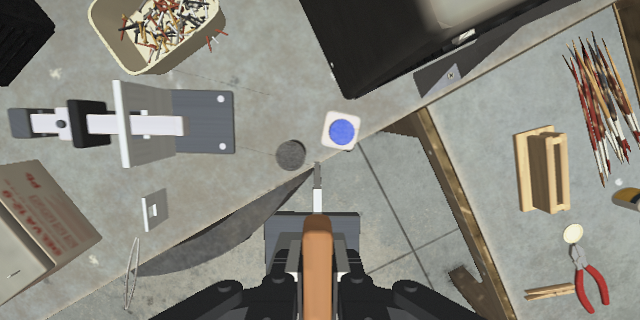

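```bash
python3 - <<'E'
from h import *
import pickle
d=pickle.load(open('c2.pkl','rb'));c=d['wrist'];im=c['color'].astype(int)
g=cv2.cvtColor(c['color'],cv2.COLOR_RGB2GRAY).astype(int)
print('row125',g[125,165:195].tolist())
for u in (92,98,150,155,160,165,170,175): print(u,g[108:142,u].tolist())
E
```

```text
row125 [224, 225, 225, 225, 225, 225, 225, 224, 224, 223, 224, 224, 225, 225, 226, 225, 214, 179, 130, 110, 110, 109, 107, 105, 106, 106, 108, 107, 108, 107]
92 [27, 32, 30, 31, 27, 17, 174, 227, 225, 224, 225, 224, 223, 223, 224, 224, 224, 225, 226, 226, 228, 228, 227, 228, 230, 166, 50, 26, 29, 29, 31, 32, 28, 28]
98 [30, 30, 29, 29, 28, 21, 106, 237, 226, 224, 225, 224, 223, 223, 224, 224, 225, 225, 225, 227, 228, 228, 228, 229, 229, 174, 75, 24, 28, 31, 33, 30, 32, 29]
150 [117, 117, 117, 117, 116, 115, 112, 140, 234, 225, 223, 223, 223, 222, 222, 223, 224, 224, 225, 226, 225, 228, 228, 228, 228, 225, 194, 149, 142, 151, 130, 116, 115, 115]
155 [115, 115, 114, 115, 115, 113, 109, 144, 232, 225, 223, 223, 223, 223, 222, 223, 224, 225, 225, 225, 226, 227, 228, 228, 227, 225, 215, 144, 113, 116, 117, 117, 116, 117]
160 [119, 119, 119, 119, 119, 118, 113, 157, 227, 224, 223, 224, 223, 222, 222, 223, 224, 225, 225, 225, 226, 227, 228, 228, 228, 225, 230, 142, 114, 119, 119, 119, 119, 120]
165 [116, 116, 115, 116, 115, 114, 113, 154, 215, 225, 224, 223, 222, 222, 222, 222, 223, 224, 226, 225, 225, 227, 228, 228, 227, 226, 229, 125, 112, 116, 118, 117, 117, 117]
170 [119, 117, 118, 118, 119, 116, 114, 137, 200, 226, 224, 223, 223, 222, 222, 222, 224, 225, 226, 225, 225, 226, 228, 227, 228, 228, 228, 132, 115, 117, 119, 118, 119, 119]
175 [106, 107, 109, 108, 108, 107, 104, 101, 202, 230, 225, 225, 225, 224, 223, 223, 223, 224, 225, 226, 225, 225, 225, 224, 224, 225, 225, 169, 102, 108, 109, 114, 110, 111]
```

```bash
python3 - <<'E'
from h import *
import pickle
d=pickle.load(open('c2.pkl','rb'));c=d['wrist'];s=d['s']
a=onz(c,155,125.2,165);b=onz(c,95,123.6,165);print(a,b,'dir',np.arctan2(*(b-a)[:2]))
print('tip',onz(c,183,125.2,165),onz(c,183,125.2,171))
print('scraper plate top', onz(c,113,123,174),onz(c,119,123,174),'collar front',onz(c,109,122,175))
h=cv2.cvtColor(c['color'],cv2.COLOR_RGB2HSV).astype(int)
print(h[205:240:1,316].tolist())
for v in (218,225,240,260,280):
    q=np.where((h[v,290:345,0]<17)&(h[v,290:345,1]>100)&(h[v,290:345,2]>150))[0]+290
    print(v,q.min(),q.max()+1,onz(c,(q.min()+q.max()+1)/2,v,s['position'][2]+24))
for v in (212,213,214,215,216,217,218): print(v,onz(c,316,v,s['position'][2]+24))
cv2.imwrite('pics/w3.png',np.hstack([cv2.resize(c['color'][150:240,280:360,::-1],(400,450),interpolation=cv2.INTER_CUBIC),cv2.resize(c['color'][70:160,70:150,::-1],(400,450),interpolation=cv2.INTER_CUBIC)]))
E
```

```text
[502.10806672  98.34253132 165.        ] [503.5252424  143.43249444 165.        ] dir 0.03141961547352506
tip [502.06774766  77.76393226 165.        ] [502.18869424  75.11638867 171.        ]
scraper plate top [503.93680266 123.48181647 174.        ] [503.90375084 119.1234308  174.        ] collar front [504.64485405 125.59565302 175.        ]
[[99, 7, 241], [95, 6, 241], [95, 6, 241], [95, 6, 241], [99, 7, 242], [99, 7, 244], [101, 8, 252], [45, 8, 128], [30, 11, 116], [13, 92, 105], [13, 130, 100], [14, 129, 101], [14, 129, 101], [13, 128, 102], [14, 130, 102], [13, 127, 104], [13, 131, 105], [13, 126, 103], [13, 125, 102], [13, 125, 104], [13, 128, 98], [13, 128, 98], [13, 134, 97], [13, 128, 98], [13, 122, 94], [13, 132, 114], [14, 131, 136], [13, 132, 157], [13, 134, 179], [14, 134, 202], [14, 133, 201], [14, 132, 201], [14, 131, 201], [14, 130, 200], [14, 129, 200]]Traceback (most recent call last):
  File "<stdin>", line 11, in <module>
    return umr_minimum(a, axis, None, out, keepdims, initial, where)
ValueError: zero-size array to reduction operation minimum which has no identity
```

```bash
python3 - <<'E'
from h import *
import pickle
d=pickle.load(open('c2.pkl','rb'));c=d['wrist'];s=d['s']
h=cv2.cvtColor(c['color'],cv2.COLOR_RGB2HSV).astype(int)
z=s['position'][2]
for v in (238,250,260,275,290):
    q=np.where((h[v,290:345,0]<17)&(h[v,290:345,1]>100)&(h[v,290:345,2]>150))[0]+290
    print(v,q.min(),q.max()+1,onz(c,(q.min()+q.max()+1)/2,v,z+24))
print('top front edge',onz(c,316,232,z+24),'bottom front edge',onz(c,316,214,z-6))
g=cv2.cvtColor(c['color'],cv2.COLOR_RGB2GRAY).astype(int)
for v in (170,180,190,200,208):print(v,g[v,306:330].tolist())
print(g[150:215,317].tolist())
E
```

```text
238 303 332 [457.9294703  -18.98017634 265.05201622]
250 303 332 [452.3774446  -19.04219888 265.05201622]
260 304 332 [447.64318621 -19.31243275 265.05201622]
275 304 331 [440.33674021 -19.17681402 265.05201622]
290 304 331 [432.7779956  -19.26139199 265.05201622]
top front edge [460.64671296 -18.31651182 265.05201622] bottom front edge [458.99517307 -18.19751523 235.05201622]
170 [163, 119, 70, 59, 59, 53, 61, 77, 104, 121, 119, 120, 118, 114, 125, 146, 147, 146, 148, 148, 147, 149, 149, 147]
180 [156, 154, 150, 149, 149, 147, 146, 132, 114, 116, 116, 117, 116, 117, 101, 126, 158, 154, 156, 157, 153, 152, 152, 150]
190 [153, 153, 152, 150, 148, 145, 136, 203, 241, 241, 240, 240, 239, 239, 240, 216, 151, 153, 153, 151, 152, 152, 157, 160]
200 [167, 162, 161, 160, 160, 162, 142, 203, 241, 239, 238, 238, 237, 237, 242, 224, 149, 153, 150, 152, 154, 152, 157, 161]
208 [162, 161, 160, 160, 160, 158, 135, 201, 241, 240, 239, 238, 237, 237, 242, 224, 153, 160, 161, 157, 154, 158, 160, 163]
[156, 154, 158, 161, 164, 163, 164, 169, 172, 171, 175, 151, 118, 116, 118, 117, 118, 119, 119, 118, 120, 120, 120, 119, 119, 121, 119, 119, 116, 116, 117, 115, 117, 117, 117, 118, 118, 115, 101, 243, 240, 238, 238, 238, 237, 238, 238, 238, 238, 238, 238, 238, 238, 238, 238, 238, 238, 238, 238, 238, 240, 248, 128, 116, 89]
```

drive_tool:
  motion:
    - [1, [0, -5, 0], 0.038]
    - [1, [0, -15, 0], 0]
    - [1, [4, -20, 0], 0]
    - [1, [14, -18, 0], 0]
    - [1, [16, -10, 0], 0]

```text
time: 5.3
position: [474.8, 42.8, 241.0]
tcp_rot: [3.141, 0.001, -0.039]
ft_force: [0.3, 0.4, -1.9]
width: 13.0
grasp_force: 59.0
```

drive_tool:
  motion:
    - [1, [16, 0, 0], 0]
    - [1, [12, 0, 0], 0]
    - [1, [4, 0, 0], 0]
    - [1, [0, 0, 0], 0]
    - [1, [0, 0, 0], 0]

```text
time: 5.72
position: [506.5, 40.1, 240.8]
tcp_rot: [3.141, 0.002, -0.04]
ft_force: [-0.0, -0.8, -1.8]
width: 12.8
grasp_force: 59.1
```

drive_tool:
  motion:
    - [1, [0, 0, 0], 0]
    - [1, [0, 0, 0], 0]
    - [1, [0, 0, 0], 0]
    - [1, [0, 0, 0], 0]
    - [1, [0, 0, 0], 0]

```text
time: 6.13
position: [507.0, 41.4, 241.4]
tcp_rot: [3.141, -0.0, -0.038]
ft_force: [-0.1, 0.1, -1.8]
width: 12.7
grasp_force: 59.1
```

```bash
python3 - <<'E'
from h import *
import pickle
s=sensors.get_state();print(s['position'],s['tcp_rot'],s['ft_force'])
d={n:cap(n) for n in('wrist','top','scene')};d['s']=s;pickle.dump(d,open('c3.pkl','wb'))
c=d['wrist'];print(proj(c,[[501.5,77.8,165],[502.1,98.3,165]]))
cv2.imwrite('pics/w4.png',np.hstack([c['color'][60:340,120:400,::-1],cv2.resize(d['scene']['color'][140:240,260:360,::-1],(400,400),interpolation=cv2.INTER_CUBIC)[:280]]))
E
```

```text
[506.97037903  41.43911817 241.42410611] [ 3.14142804e+00 -2.25247523e-04 -3.79926281e-02] [-0.05970574  0.08814117 -1.77727535]
[[269.80229891 220.98889219]
 [243.45369844 221.17411533]]
```

View pics/w4.png

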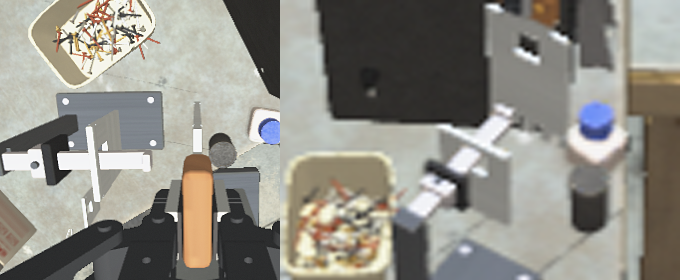

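```bash
python3 - <<'E'
from h import *
import pickle
d=pickle.load(open('c3.pkl','rb'));c=d['wrist'];s=d['s']
g=cv2.cvtColor(c['color'],cv2.COLOR_RGB2GRAY).astype(float)
def edges(u,lo=205,hi=245):
    col=g[lo:hi,u];m=col>190;i=np.where(m)[0]
    a,b=i.min(),i.max()
    f=lambda i,j:(col[j]-170)/(col[j]-col[i]+1e-9)
    return lo+a,lo+b+1
P=[]
for u in (183,186,189,250,255,258,261):
    a,b=edges(u);p=onz(c,u+.5,(a+b)/2,165);P.append(p);print(u,a,b,p.round(1))
P=np.array(P);f=np.polyfit(P[:,1],P[:,0],1);print(f,np.polyval(f,[60,78,120]))
print('row',g[222,258:280].astype(int).tolist())
h=cv2.cvtColor(c['color'],cv2.COLOR_RGB2HSV).astype(int);z=s['position'][2]
A=[]
for v in range(240,320,10):
    q=np.where((h[v,290:345,0]<17)&(h[v,290:345,1]>100)&(h[v,290:345,2]>150))[0]+290
    A.append(onz(c,(q.min()+q.max()+1)/2,v,z+24))
A=np.array(A);k=np.polyfit(A[:,0],A[:,1],1);print('grip',A[0].round(1),k, h[208:240,318,2].tolist())
print('front',onz(c,318,232,z+24))
E
```

```text
183 213 245 [497.3 146.6 165. ]
186 213 245 [497.2 144.2 165. ]
189 205 245 [500.5 141.2 165. ]
250 212 239 [498.4  93.2 165. ]
255 212 244 [496.1  89.5 165. ]
258 212 241 [497.3  87.  165. ]
261 212 245 [495.6  84.8 165. ]
[2.71006422e-02 4.94436435e+02] [496.06247347 496.55028503 497.688512  ]
row [244, 245, 245, 240, 228, 244, 245, 244, 244, 245, 247, 239, 148, 129, 159, 194, 199, 202, 198, 193, 194, 197]
grip [526.3  39.9 265.4] [-3.74053554e-02  5.96409527e+01] [247, 247, 249, 252, 152, 144, 130, 122, 120, 124, 124, 124, 127, 127, 126, 124, 124, 123, 120, 119, 119, 115, 140, 166, 192, 217, 232, 233, 232, 232, 232, 232]
front [529.9091659   39.74744933 265.42410611]
```

```bash
python3 - <<'E'
from h import *
import pickle
d=pickle.load(open('c3.pkl','rb'));c=d['wrist']
im=c['color'].astype(int)
for u in (184,188,250,258,266): print(u,im[208:240,u].sum(1).tolist())
for u,v in [(184,213),(258,212),(184,231),(258,231)]: print(u,v,onz(c,u+.5,v,165).round(1))
E
```

```text
184 [116, 104, 86, 405, 391, 722, 742, 736, 734, 735, 734, 734, 734, 734, 735, 735, 736, 736, 737, 738, 749, 759, 58, 101, 118, 120, 109, 101, 116, 358, 595, 574]
188 [123, 97, 72, 401, 346, 733, 742, 736, 735, 735, 735, 734, 734, 734, 735, 735, 736, 736, 738, 739, 750, 742, 59, 96, 117, 251, 447, 558, 542, 558, 578, 570]
250 [390, 447, 428, 391, 618, 743, 736, 733, 733, 732, 731, 733, 734, 734, 735, 734, 735, 736, 736, 738, 741, 558, 577, 595, 594, 574, 554, 538, 552, 561, 565, 551]
258 [395, 423, 375, 394, 657, 740, 735, 733, 733, 732, 731, 732, 734, 735, 734, 734, 735, 736, 736, 739, 740, 551, 561, 556, 575, 594, 609, 610, 590, 570, 564, 578]
266 [384, 484, 397, 395, 397, 392, 483, 758, 740, 736, 736, 736, 735, 735, 734, 734, 735, 736, 736, 736, 736, 737, 739, 714, 566, 571, 560, 544, 553, 571, 564, 555]
184 213 [510.4 143.6 165. ]
258 212 [509.1  85.9 165. ]
184 231 [495.6 146.  165. ]
258 231 [493.6  87.3 165. ]
```

drive_tool:
  motion:
    - [1, [-1.3, 0, 6], -0.01]
    - [1, [-1, 0, 10], 0]
    - [1, [-1, 0, 10], 0]
    - [1, [0, 0, 8], 0]
    - [1, [0, 0, 4], 0]

```text
time: 6.7
position: [502.2, 41.3, 200.8]
tcp_rot: [3.141, 0.004, -0.028]
ft_force: [-0.0, -0.3, -1.6]
width: 12.8
grasp_force: 59.1
```

drive_tool:
  motion:
    - [1, [0, -4, 0], 0]
    - [1, [0, -4, 0], 0]
    - [1, [0, -2, 0], 0]
    - [1, [0, 0, 0], 0]
    - [1, [0, 0, 0], 0]

```text
time: 7.12
position: [504.6, 52.0, 203.9]
tcp_rot: [-3.141, -0.001, -0.027]
ft_force: [0.3, -0.3, -0.6]
width: 13.2
grasp_force: 59.0
```

```bash
python3 - <<'E'
from h import *
import pickle
s=sensors.get_state();print(s['position'],s['tcp_rot'],s['ft_force'])
d={n:cap(n) for n in('wrist','scene')};d['s']=s;pickle.dump(d,open('c4.pkl','wb'))
c=d['scene'];y=s['position'][1]
print(proj(c,[[490.5,y,175],[512.5,y,175],[512.5,y,153],[490.5,y,153],[501.6,77.8,171],[501.6,77.8,157]]).round(1))
cv2.imwrite('pics/s4.png',cv2.resize(c['color'][140:215,285:385,::-1],(800,600),interpolation=cv2.INTER_CUBIC))
E
```

```text
[504.64819291  52.0416667  203.89556749] [-3.14144727e+00 -1.26670467e-03 -2.72615055e-02] [ 0.29060839 -0.27310466 -0.58855946]
[[323.3 161.4]
 [316.9 158.6]
 [317.  163.8]
 [323.3 166.5]
 [315.5 166.3]
 [315.5 169.6]]
```

View pics/s4.png

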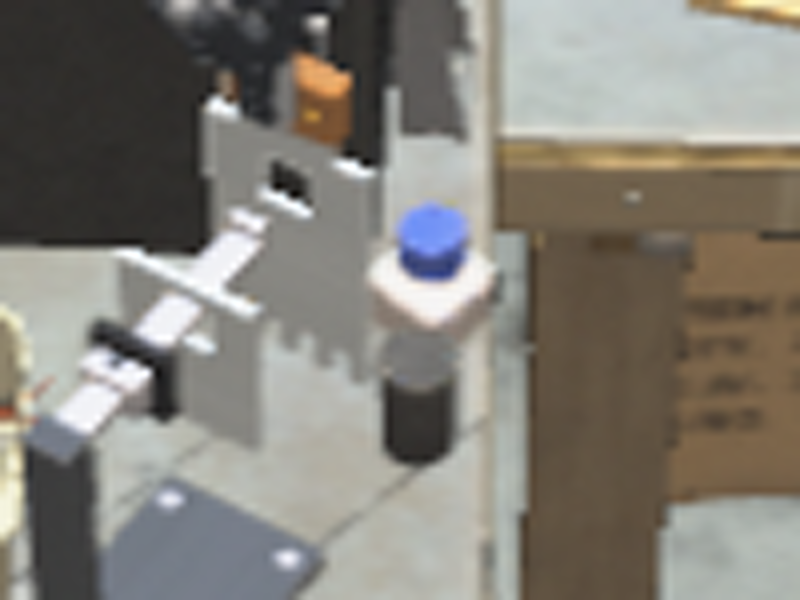

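drive_tool:
  motion:
    - [1, [-0.6, -3, 0.5], 0]
    - [1, [0, -5, 0], 0]
    - [1, [0, -6, 0], 0]
    - [1, [0, -6, 0], 0]
    - [1, [0, -4, 0], 0]

```text
time: 7.63
position: [504.2, 77.1, 202.9]
tcp_rot: [-3.141, -0.0, -0.027]
ft_force: [-1.0, -0.4, -0.8]
width: 13.1
grasp_force: 59.1
```

drive_tool:
  motion:
    - [1, [0, -4, 0], 0]
    - [1, [0, -6, 0], 0]
    - [1, [0, -6, 0], 0]
    - [1, [0, -4, 0], 0]
    - [1, [0, 0, 0], 0]

```text
time: 8.05
position: [504.7, 97.2, 202.9]
tcp_rot: [-3.141, -0.0, -0.026]
ft_force: [0.2, 1.0, -1.7]
width: 12.9
grasp_force: 59.1
```

drive_tool:
  motion:
    - [1, [0, -2, 0], 0]
    - [1, [0, -2, 0], 0]
    - [1, [0, 0, 0], 0]
    - [1, [0, 0, 0], 0]
    - [1, [0, 0, 0], 0]

```text
time: 8.47
position: [504.9, 99.2, 202.8]
tcp_rot: [3.141, -0.0, -0.029]
ft_force: [0.1, 0.2, -1.9]
width: 12.8
grasp_force: 59.0
```

```bash
python3 - <<'E'
from h import *
import pickle
s=sensors.get_state();print(s['position'],s['tcp_rot'],s['ft_force'])
d={n:cap(n) for n in('wrist','scene')};d['s']=s;pickle.dump(d,open('c5.pkl','wb'))
A=cv2.resize(d['scene']['color'][145:205,280:340,::-1],(400,400),interpolation=cv2.INTER_CUBIC)
B=cv2.resize(d['wrist']['color'][180:280,220:320,::-1],(400,400),interpolation=cv2.INTER_CUBIC)
cv2.imwrite('pics/s5.png',np.hstack([A,B]))
E
```

```text
[504.94014184  99.19983841 202.76947352] [ 3.14143559e+00 -1.04351810e-05 -2.86277882e-02] [ 0.13570563  0.17519343 -1.85210497]
```

View pics/s5.png

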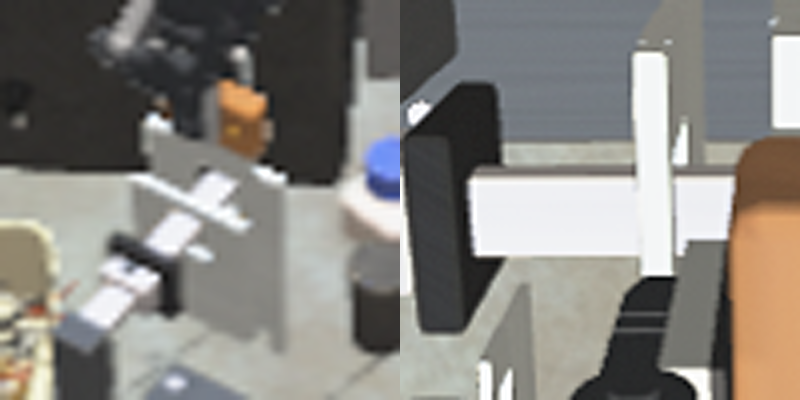

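drive_tool:
  motion:
    - [1, [0, 0, 2], 0]
    - [1, [0, 0, 3], 0]
    - [1, [0, 0, 2.5], 0]
    - [1, [0, 0, 0.8], 0]
    - [1, [0, 0, 0], 0]

```text
time: 8.98
position: [504.5, 99.4, 193.9]
tcp_rot: [3.141, 0.001, -0.028]
ft_force: [-0.1, 0.2, -0.9]
width: 13.1
grasp_force: 59.0
```

drive_tool:
  motion:
    - [1, [0, -2, 0], 0]
    - [1, [0, -3, 0], 0]
    - [1, [0, -3, 0], 0]
    - [1, [0, -2, 0], 0]
    - [1, [0, 0, 0], 0]

```text
time: 9.4
position: [505.2, 110.6, 194.7]
tcp_rot: [-3.141, -0.0, -0.027]
ft_force: [0.0, 0.1, -1.6]
width: 13.1
grasp_force: 59.0
```

drive_tool:
  motion:
    - [1, [0, -1.5, 0], 0]
    - [1, [0, -1.5, 0], 0]
    - [1, [0, -1.5, 0], 0]
    - [1, [0, -1.5, 0], 0]
    - [1, [0, -1.5, 0], 0]

```text
time: 9.82
position: [505.4, 116.7, 194.5]
tcp_rot: [3.141, -0.0, -0.028]
ft_force: [-0.8, -0.5, -0.6]
width: 13.3
grasp_force: 59.0
```

```bash
python3 - <<'E'
from h import *
s=sensors.get_state();print(s['position'],s['tcp_rot'],s['ft_force'])
c=cap('wrist')
print(proj(c,[[502,80,165],[503,120,174],[503,160,165]]))
g=cv2.cvtColor(c['color'],cv2.COLOR_RGB2GRAY).astype(int)
print(g[235,200:330:2].tolist()); cv2.imwrite('pics/w6.png',c['color'][:,:,::-1])
E
```

```text
[505.43936263 116.72896895 194.49944842] [ 3.14100065e+00 -6.82011242e-06 -2.83481812e-02] [-0.81903855 -0.49799962 -0.58925212]
[[375.79347445 238.98222264]
 [310.90453626 245.14586073]
 [246.81113352 240.85541023]]
[239, 239, 239, 239, 239, 238, 239, 238, 239, 238, 239, 239, 239, 222, 237, 239, 239, 239, 240, 238, 237, 236, 238, 71, 59, 58, 59, 57, 57, 54, 25, 227, 239, 238, 238, 238, 238, 238, 238, 238, 237, 237, 237, 238, 237, 238, 237, 237, 237, 237, 240, 170, 127, 150, 160, 170, 170, 171, 171, 170, 170, 170, 168, 163, 160]
```

drive_tool:
  motion:
    - [1, [0, -1.5, 0], 0]
    - [1, [0, -1.5, 0], 0]
    - [1, [0, -1.5, 0], 0]
    - [1, [0, -1.5, 0], 0]
    - [1, [0, -1.5, 0], 0]

```text
time: 10.28
position: [505.6, 124.7, 194.5]
tcp_rot: [-3.142, 0.0, -0.028]
ft_force: [-0.2, -1.2, -2.1]
width: 12.9
grasp_force: 59.0
```

drive_tool:
  motion:
    - [1, [0, -1.5, 0], 0]
    - [1, [0, -1.5, 0], 0]
    - [1, [0, -1.5, 0], 0]
    - [1, [0, -1, 0], 0]
    - [1, [0, -0.5, 0], 0]

```text
time: 10.7
position: [505.8, 130.8, 194.5]
tcp_rot: [-3.141, -0.0, -0.028]
ft_force: [-0.1, -0.8, -1.5]
width: 12.8
grasp_force: 59.0
```

drive_tool:
  motion:
    - [1, [0, -0.5, 0], 0]
    - [1, [0, -0.5, 0], 0]
    - [1, [0, -0.5, 0], 0]
    - [1, [0, -0.5, 0], 0]
    - [1, [0, -0.5, 0], 0]

```text
time: 11.12
position: [505.9, 133.0, 194.5]
tcp_rot: [-3.142, -0.0, -0.028]
ft_force: [1.1, -0.1, -1.3]
width: 12.9
grasp_force: 59.0
```

```bash
python3 - <<'E'
from h import *
s=sensors.get_state();print(s['position'],s['ft_force'])
c=cap('wrist');cv2.imwrite('pics/w7.png',cv2.resize(c['color'][190:290,220:345,::-1],(625,500),interpolation=cv2.INTER_CUBIC))
E
```

```text
[505.86826076 132.99806727 194.48943095] [ 1.12272975 -0.09019225 -1.28673386]
```

View pics/w7.png

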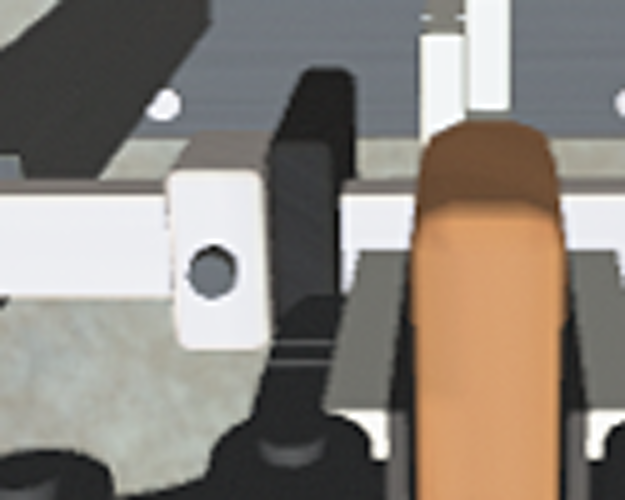

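drive_tool:
  motion:
    - [1, [0, -1, 0], 0]
    - [1, [0, -1, 0], 0]
    - [1, [0, -1, 0], 0]
    - [1, [0, -1, 0], 0]
    - [1, [0, -0.5, 0], 0]

```text
time: 11.58
position: [506.0, 137.8, 194.5]
tcp_rot: [-3.141, -0.0, -0.028]
ft_force: [1.3, -0.3, -1.0]
width: 12.9
grasp_force: 59.0
```

drive_tool:
  motion:
    - [1, [0, -0.4, 0], 0]
    - [1, [0, -0.4, 0], 0]
    - [1, [0, -0.4, 0], 0]
    - [1, [0, 0, 0], 0]
    - [1, [0, 0, 0], 0]

```text
time: 12.0
position: [506.0, 138.8, 194.5]
tcp_rot: [-3.141, -0.0, -0.028]
ft_force: [0.4, -0.1, -0.9]
width: 12.6
grasp_force: 59.0
```

drive_tool:
  motion:
    - [1, [0, -0.4, 0], 0]
    - [1, [0, -0.4, 0], 0]
    - [1, [0, -0.4, 0], 0]
    - [1, [0, 0, 0], 0]
    - [1, [0, 0, 0], 0]

```text
time: 12.42
position: [506.1, 140.0, 194.5]
tcp_rot: [-3.141, -0.0, -0.028]
ft_force: [-0.1, -0.5, -0.9]
width: 12.6
grasp_force: 59.0
```

drive_tool:
  motion:
    - [1, [0, -0.4, 0], 0]
    - [1, [0, -0.4, 0], 0]
    - [1, [0, -0.4, 0], 0]
    - [1, [0, 0, 0], 0]
    - [1, [0, 0, 0], 0]

```text
time: 12.83
position: [506.1, 141.2, 194.5]
tcp_rot: [-3.141, -0.0, -0.028]
ft_force: [1.0, -1.3, -2.2]
width: 12.9
grasp_force: 59.0
```

drive_tool:
  motion:
    - [1, [0, -0.3, 0], 0]
    - [1, [0, -0.3, 0], 0]
    - [1, [0, -0.2, 0], 0]
    - [1, [0, 0, 0], 0]
    - [1, [0, 0, 0], 0]

```text
time: 13.25
position: [506.1, 142.0, 194.5]
tcp_rot: [-3.141, -0.0, -0.028]
ft_force: [0.3, -1.3, -0.6]
width: 13.1
grasp_force: 59.0
```

drive_tool:
  motion:
    - [1, [0, -0.3, 0], 0]
    - [1, [0, -0.3, 0], 0]
    - [1, [0, -0.2, 0], 0]
    - [1, [0, 0, 0], 0]
    - [1, [0, 0, 0], 0]

```text
time: 13.67
position: [506.1, 142.8, 194.5]
tcp_rot: [-3.141, -0.0, -0.028]
ft_force: [0.0, -0.4, -0.2]
width: 12.9
grasp_force: 59.0
```

drive_tool:
  motion:
    - [1, [0, -0.3, 0], 0]
    - [1, [0, -0.3, 0], 0]
    - [1, [0, -0.1, 0], 0]
    - [1, [0, 0, 0], 0]
    - [1, [0, 0, 0], 0]

```text
time: 14.08
position: [506.2, 143.3, 194.5]
tcp_rot: [3.142, -0.0, -0.028]
ft_force: [-0.3, -1.0, -0.7]
width: 13.4
grasp_force: 59.0
```

drive_tool:
  motion:
    - [1, [0, -0.3, 0], 0]
    - [1, [0, -0.2, 0], 0]
    - [1, [0, -0.1, 0], 0]
    - [1, [0, 0, 0], 0]
    - [1, [0, 0, 0], 0]

```text
time: 14.5
position: [506.2, 143.6, 194.5]
tcp_rot: [3.141, 0.0, -0.028]
ft_force: [0.2, -2.1, -1.0]
width: 12.7
grasp_force: 59.2
```

drive_tool:
  motion:
    - [1, [0, -0.3, 0], 0]
    - [1, [0, -0.2, 0], 0]
    - [1, [0, 0, 0], 0]
    - [1, [0, 0, 0], 0]
    - [1, [0, 0, 0], 0]

```text
time: 14.92
position: [506.2, 144.0, 194.5]
tcp_rot: [3.141, 0.0, -0.028]
ft_force: [0.1, -3.4, 0.7]
width: 13.0
grasp_force: 59.2
```

drive_tool:
  motion:
    - [1, [0, -0.3, 0], 0]
    - [1, [0, -0.1, 0], 0]
    - [1, [0, 0, 0], 0]
    - [1, [0, 0, 0], 0]
    - [1, [0, 0, 0], 0]

```text
time: 15.33
position: [506.2, 144.4, 194.5]
tcp_rot: [3.141, 0.0, -0.028]
ft_force: [-0.3, -4.8, 0.9]
width: 13.2
grasp_force: 59.3
```

drive_tool:
  motion:
    - [1, [0, -0.3, 0], 0]
    - [1, [0, -0.1, 0], 0]
    - [1, [0, 0, 0], 0]
    - [1, [0, 0, 0], 0]
    - [1, [0, 0, 0], 0]

```text
time: 15.75
position: [506.3, 144.6, 194.5]
tcp_rot: [3.141, 0.0, -0.028]
ft_force: [-0.6, -5.0, 0.8]
width: 12.8
grasp_force: 59.4
```

drive_tool:
  motion:
    - [1, [0, 0, 0], 0]
    - [1, [0, 0, 0], 0]
    - [1, [0, 0, 0], 0]
    - [1, [0, 0, 0], 0]
    - [1, [0, 0, 0], 0]

```text
time: 16.17
position: [506.2, 144.6, 194.5]
tcp_rot: [3.141, 0.0, -0.028]
ft_force: [-0.3, -4.4, -0.2]
width: 12.9
grasp_force: 59.4
```

drive_tool:
  motion:
    - [1, [0, 0, 0], 0]
    - [1, [0, 0, 0], 0]
    - [1, [0, 0, 0], 0]
    - [1, [0, 0, 0], 0]
    - [1, [0, 0, 0], 0]

```text
time: 16.58
position: [506.2, 144.6, 194.5]
tcp_rot: [3.141, 0.0, -0.028]
ft_force: [-0.4, -5.1, 0.9]
width: 13.1
grasp_force: 59.4
```

drive_tool:
  motion:
    - [1, [0, 0, 0], 0]
    - [1, [0, 0, 0], 0]
    - [1, [0, 0, 0], 0]
    - [1, [0, 0, 0], 0]
    - [1, [0, 0, 0], 0]

```text
time: 17.0
position: [506.2, 144.6, 194.5]
tcp_rot: [3.141, 0.0, -0.028]
ft_force: [-1.0, -5.1, 0.6]
width: 12.9
grasp_force: 59.4
```

drive_tool:
  motion:
    - [1, [0, -0.2, 0], 0]
    - [1, [0, -0.1, 0], 0]
    - [1, [0, 0, 0], 0]
    - [1, [0, 0, 0], 0]
    - [1, [0, 0, 0], 0]

```text
time: 17.42
position: [506.2, 144.7, 194.5]
tcp_rot: [3.14, 0.0, -0.029]
ft_force: [-1.2, -6.0, 0.9]
width: 12.8
grasp_force: 59.4
```

drive_tool:
  motion:
    - [1, [0, 0, 0], 0]
    - [1, [0, 0, 0], 0]
    - [1, [0, 0, 0], 0]
    - [1, [0, 0, 0], 0]
    - [1, [0, 0, 0], 0]

```text
time: 17.83
position: [506.2, 144.7, 194.5]
tcp_rot: [3.14, 0.0, -0.029]
ft_force: [-0.5, -5.7, 1.2]
width: 12.9
grasp_force: 59.4
```

drive_tool:
  motion:
    - [1, [0, 0, 0], 0]
    - [1, [0, 0, 0], 0]
    - [1, [0, 0, 0], 0]
    - [1, [0, 0, 0], 0]
    - [1, [0, 0, 0], 0]

```text
time: 18.25
position: [506.2, 144.7, 194.5]
tcp_rot: [3.14, 0.0, -0.029]
ft_force: [-0.6, -4.9, 2.1]
width: 12.9
grasp_force: 59.4
```

```bash
python3 - <<'E'
from h import *
s=sensors.get_state();print(s['position'],s['ft_force'],s['torque'])
c=cap('wrist');d=cap('scene')
cv2.imwrite('pics/w8.png',np.hstack([cv2.resize(c['color'][190:290,220:320,::-1],(400,400),interpolation=cv2.INTER_CUBIC),cv2.resize(d['color'][150:210,270:330,::-1],(400,400),interpolation=cv2.INTER_CUBIC)]))
E
```

```text
[506.23829334 144.67080982 194.4927822 ] [-0.58739285 -4.92599168  2.14237707] [-1.3663355   0.12142203  0.05172855]
```

View pics/w8.png

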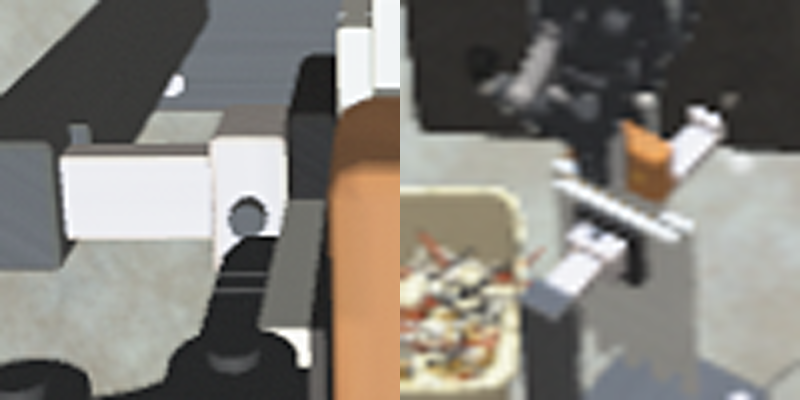

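drive_tool:
  motion:
    - [1, [0, 0.4, 0], 0]
    - [1, [0, 0.5, 0], 0]
    - [1, [0, 0.5, 0], 0]
    - [1, [0, 0.4, 0], 0]
    - [1, [0, 0, 0], 0]

```text
time: 18.77
position: [506.2, 144.4, 194.5]
tcp_rot: [-3.141, -0.0, -0.028]
ft_force: [0.2, -2.7, -0.7]
width: 12.6
grasp_force: 59.3
```

drive_tool:
  motion:
    - [1, [0, 0, 0], 0]
    - [1, [0, 0, 0], 0]
    - [1, [0, 0, 0], 0]
    - [1, [0, 0, 0], 0]
    - [1, [0, 0, 0], 0]

```text
time: 19.18
position: [506.2, 144.2, 194.5]
tcp_rot: [-3.141, -0.0, -0.028]
ft_force: [0.5, -2.4, 0.4]
width: 12.8
grasp_force: 59.2
```

drive_tool:
  motion:
    - [1, [0, 0, 0.3], 0]
    - [1, [0, 0, 0.2], 0]
    - [1, [0, 0, 0], 0]
    - [1, [0, 0, 0], 0]
    - [1, [0, 0, 0], 0]

```text
time: 19.6
position: [506.1, 144.0, 194.0]
tcp_rot: [-3.141, -0.0, -0.028]
ft_force: [-0.5, -1.8, -1.0]
width: 13.0
grasp_force: 59.2
```

drive_tool:
  motion:
    - [1, [0, 0.4, 0.2], 0]
    - [1, [0, 0.2, 0.3], 0]
    - [1, [0, 0, 0], 0]
    - [1, [0, 0, 0], 0]
    - [1, [0, 0, 0], 0]

```text
time: 20.02
position: [506.1, 143.6, 193.4]
tcp_rot: [-3.141, -0.0, -0.028]
ft_force: [-0.7, -0.9, -1.2]
width: 12.7
grasp_force: 59.1
```

drive_tool:
  motion:
    - [1, [0, 0, 0.3], 0]
    - [1, [0, 0, 0.2], 0]
    - [1, [0, 0, 0], 0]
    - [1, [0, 0, 0], 0]
    - [1, [0, 0, 0], 0]

```text
time: 20.43
position: [506.0, 143.4, 192.9]
tcp_rot: [-3.141, 0.0, -0.028]
ft_force: [-0.4, -0.5, -1.7]
width: 13.3
grasp_force: 59.0
```

drive_tool:
  motion:
    - [1, [0, 0, 0.3], 0]
    - [1, [0, 0, 0.2], 0]
    - [1, [0, 0, 0], 0]
    - [1, [0, 0, 0], 0]
    - [1, [0, 0, 0], 0]

```text
time: 20.85
position: [506.1, 143.4, 192.8]
tcp_rot: [-3.141, -0.0, -0.028]
ft_force: [-0.3, -0.8, 1.5]
width: 13.0
grasp_force: 59.4
```

drive_tool:
  motion:
    - [1, [0, 0, 0.3], 0]
    - [1, [0, 0, 0.2], 0]
    - [1, [0, 0, 0], 0]
    - [1, [0, 0, 0], 0]
    - [1, [0, 0, 0], 0]

```text
time: 21.27
position: [506.2, 143.4, 192.7]
tcp_rot: [-3.142, -0.0, -0.028]
ft_force: [-2.6, 0.3, 5.0]
width: 13.1
grasp_force: 59.9
```

drive_tool:
  motion:
    - [1, [0, 0, 0.3], 0]
    - [1, [0, 0, 0.2], 0]
    - [1, [0, 0, 0], 0]
    - [1, [0, 0, 0], 0]
    - [1, [0, 0, 0], 0]

```text
time: 21.68
position: [506.2, 143.4, 192.7]
tcp_rot: [3.141, -0.0, -0.028]
ft_force: [-3.3, -1.6, 7.5]
width: 13.0
grasp_force: 60.3
```

drive_tool:
  motion:
    - [1, [0, 0, -0.5], 0]
    - [1, [0, 0, -0.4], 0]
    - [1, [0, 0, 0], 0]
    - [1, [0, 0, 0], 0]
    - [1, [0, 0, 0], 0]
  force: 20

```text
time: 22.1
position: [506.2, 143.4, 192.7]
tcp_rot: [-3.141, -0.0, -0.028]
ft_force: [-2.2, -0.9, 5.4]
width: 12.8
grasp_force: 59.9
```

drive_tool:
  motion:
    - [0.6, [0, 0, 0], 0]
    - [0.5, [0, 0, 0], 0]
    - [0.3, [0, 0, 0], 0]
    - [0.1, [0, 0, 0], 0]
    - [0, [0, 0, 0], 0]

```text
time: 22.52
position: [506.2, 143.1, 192.1]
tcp_rot: [-3.142, 0.0, -0.028]
ft_force: [0.3, 0.4, -0.0]
width: 42.8
grasp_force: 0.0
```

drive_tool:
  motion:
    - [0, [0, 0, 0], 0]
    - [0, [0, 0, 0], 0]
    - [0, [0, 0, 0], 0]
    - [0, [0, 0, 0], 0]
    - [0, [0, 0, 0], 0]

```text
time: 22.93
position: [506.2, 143.2, 192.4]
tcp_rot: [-3.142, -0.0, -0.028]
ft_force: [-0.1, -0.0, -0.6]
width: 42.7
grasp_force: 0.0
```

Released cleanly; rise straight up and look.

drive_tool:
  motion:
    - [0, [0, 0, -3], 0]
    - [0, [0, 0, -8], 0]
    - [0, [0, 0, -15], 0]
    - [0, [0, 0, -20], 0]
    - [0, [0, 0, -20], 0]

```text
time: 23.35
position: [505.8, 143.2, 259.4]
tcp_rot: [3.142, 0.001, -0.028]
ft_force: [0.6, -0.5, -0.6]
width: 42.7
grasp_force: 0.0
```

drive_tool:
  motion:
    - [0, [-10, 0, -15], 0]
    - [0, [-20, 0, 0], 0]
    - [0, [-20, 0, 0], 0]
    - [0, [-15, 0, 0], 0]
    - [0, [0, 0, 0], 0]

```text
time: 23.77
position: [438.7, 145.7, 274.1]
tcp_rot: [3.14, 0.0, -0.026]
ft_force: [-0.4, 0.4, 0.1]
width: 42.4
grasp_force: 0.0
```

```bash
python3 - <<'E'
from h import *
s=sensors.get_state();print(s['position'],s['ft_force'])
c=cap('wrist');d=cap('scene')
p=proj(c,[503,143,180])[0].astype(int);print(p)
cv2.imwrite('pics/w9.png',np.hstack([cv2.resize(c['color'][max(p[1]-60,0):p[1]+60,p[0]-60:p[0]+60,::-1],(400,400),interpolation=cv2.INTER_CUBIC),cv2.resize(d['color'][150:210,270:330,::-1],(400,400),interpolation=cv2.INTER_CUBIC)]))
E
```

```text
[438.67818484 145.67360296 274.14891489] [-0.41075572  0.3631983   0.0523489 ]
[317 125]
```

View pics/w9.png

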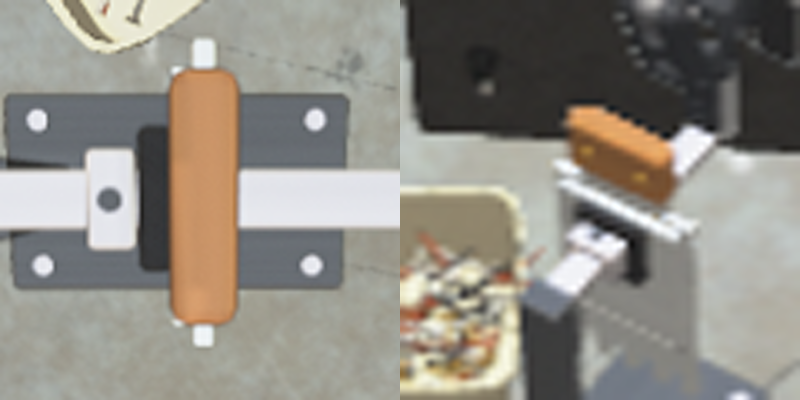

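```bash
python3 -c "
from bench import r
print(r.job_done())"
```

```text
the job is handed in; nothing more can be done
None
```

The spreader hangs on the hook arm in front of the scraper, and in the last pictures both hang straight and close together. I pressed the pair against the buffer at about 5–6 N for over 2 s, released them and handed the job in at about 24 s; no verdict was returned.

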